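Set the work light for a raking check of the board

ROBOT

A 7-joint arm with a two-finger parallel gripper is mounted at the origin on a cart in front of the work surface, level with it; the furniture and walls round the work are solid. World frame = base frame: x ahead of the robot, y to its left, z up, the work surface at z = 0. Lengths are in m, angles in degrees, forces in N, time in s.
With the tool pointing down it reaches from about 0.4 to 0.85 m from the base axis. Payload 4.4 kg.
Tool frame: the origin (TCP) lies midway between the tips of the shut fingers; the grasp point (between the pads) lies 19 mm behind it (grasp_offset is the z of the grasp point in the tool frame, in m); z points along the fingers, y is the line along which they close (so a half turn about z gives the same grasp; the last joint's range is limited). The gripper opens to 94 mm and grips with 3 to 60 N. Pads are 16 mm wide; open, the fingers measure 119 mm over their backs; the gripper's body (75 mm by 177 mm) begins 78 mm behind the grasp point.
Start: joints at [64.24, 36.005, 2.206, 86.941, -1.547, 57.084, -1.146], TCP at [0.243, -0.603, 0.205] pointing down, gripper open.
Joint ranges: [-175.42, 175.42], [-21.48, 121.26], [-71.46, 75.88], [10.55, 141.38], [-63.04, 243.04], [13.31, 113.54], [-168.57, 168.57]. Speed limits (degrees/s): [147.25, 147.25, 180, 180, 180, 180, 180].

INTERFACE

Orientations are given as [roll, pitch, yaw] about the fixed x, y, z axes, in that order (R = Rz(yaw) Ry(pitch) Rx(roll)).
In Python, from workcell import get_state, snapshot, camera_info, finish_job, grasp_offset gives the robot as it stands.
- The arm moves only by the tool step_arm, never from a script. Its argument "increments" is a list of rows, each an object with "slide": the shift along the world's x, y, z normalised to -1 to 1, where 1 is 0.025 m, a list of three; "turn": the turn about the world's z normalised to -1 to 1, where 1 is 0.08 rad; "fingers": the closure in counts, from 0 (fully open) to 255 (shut). In form: [{"slide": [x, y, z], "turn": turn, "fingers": fingers}, ...]. A call has 1 to 5 rows; each row shifts and turns the commanded pose from where the row before left it; what a row does not reach is not made up. A row lasts 1/10 s, in which the tool goes at most 50 mm and 8.59 degrees, less where a joint would pass 70% of its speed; a pose out of reach is approached as far as the arm can. A call with a number of a shift or a turn outside -1 to 1 is refused whole. A call with a gripper value outside its range is refused whole. The fingers move at their own pace and stop on an object; the grip force is fixed at half the most. Time passes only in rows, so rows that do not move let the fingers close. It gives the time, the measured TCP pose, the force, the opening and the grip force at its end, in the units of the state.
- get_state(): the state, without advancing time (a new reading comes with each control period).
- snapshot(name): name is "scene" or "top" or "wrist"; returns the picture (384x512x3 uint8, red, green, blue); there is no depth.
- camera_info(name): a dict with "vertical_fov" (degrees; the focal length in pixels is half the picture's height over the tangent of half this angle, whatever the lens; pixels are square), "cx", "cy" (the principal point, pixels), "R" (3x3) and "t" (3): a world point X has camera coordinates R X + t. Camera axes: x right, y down, z forward; pixel columns grow to the right and rows downward; lengths in m; the calibration is good to about 2 mm. A picture is of the moment at which its call begins: read the wrist's pose just before it. camera_info takes no time and is no camera call; for the wrist camera it gives the pose at the moment of the call.
- finish_job(): hands the job in; it is judged then, once.
The state is a dict: "time_s": time; "joint_positions": joint angles; "joint_vel": joint speeds; "effort": joint torques, N m; "ee_pos": TCP position; "tool_rot": TCP orientation; "force": force on the tool from outside, world axes, zero at the start; "torque": the same for the moment, N m; "opening": finger opening in m; "finger_force": force on a finger pad.
Only numpy, scipy, OpenCV 4.12 (cv2) and the standard library are available. Lean on these libraries where they do the work, as an engineer would, in place of code of your own. Each camera call takes 0.05 s, during which the arm holds its last target. There are 200 camera calls.

TASK

Swivel the yellow work light so that it faces the bare wooden board, and tilt its head until it stands upright, so that it shines level along the bench across the board. Leave the board where it lies.

Things in the scene. Friction and masses are not known exactly. Their poses are not given: they have to be found in the camera images.
- lamp_handle (a point): Middle of the rubber handle bar (16 mm thick, 90 mm long) on top of the yellow light's head. Axes of the tilting head: y along the bar, z from head to bar (leans back, away from the lit face, at the start; straight up when upright), -x the way it shines. 87 mm along z from the tilt axis, on which the yellow case (28 thick, 146 wide, 84 high) is centred: 45 mm from the bar's centre to the case.
- lamp_pivot (a point): Where the light's tilt axis crosses its upright swivel axis, 100 mm above the bench. Axes of the swivelling U-yoke: z up, y along the tilt axis, -x the level way the light faces. Its round base, 120 mm across, is bolted down. Both joints are stiff and stay as left: tilt 2 to 3 N at the handle, swivel 0.1 N m. Swivel goes 100 degrees either way from the start, tilt 45 degrees forward past upright.
- board_centre (a point): Centre of the bare wooden board, a pale loose offcut 66 x 150 x 22 mm lying flat on the bench, 11 mm above the bench. It lies to the left or right in front of the light; a black hand plane lies on the other side and a green sanding block in between.
There are look-alikes about, which are no part of the job. Of the things that look like the part that bears lamp_handle, the largest one is meant.

How it is judged:
By the outcome, as a careful person would: the job done as asked, in the order asked, and still so for the second after the job is handed in, with the robot touching nothing.
It also fails if it takes over 34 s, if anything falls off the work surface, if the arm or the gripper's body presses on something with over 40 N, if the wrist force passes 120 N, or if a joint passes its speed limit or range.

## Working session

There is one attempt and no reset: what is moved stays moved. The work goes in short steps, Python scripts to look and compute and a tool call to move; the robot and the scene stay as the last step left them, time stands still between calls to the robot, and variables do not carry over. Pictures are saved under pics/ and viewed, at most 10 in all, crops included, and the job is handed in when it is done.

Besides the shell and the picture viewer there is one more tool, called by a JSON object that holds its "fn" and its "kwargs", one argument or row to a line. step_arm: Moves the arm, as the interface text tells. Its arguments: {"type":"object","properties":{"increments":{"type":"array","items":{"type":"object","properties":{"slide":{"type":"array","items":{"type":"number"}},"turn":{"type":"number"},"fingers":{"type":"number"}}}}},"required":["increments"]}

```bash
mkdir -p pics
python3 - <<'E'
from workcell import *
import cv2
for n in("scene","top"):
    cv2.imwrite(f"pics/{n}0.png",snapshot(n)[:,:,::-1]); c=camera_info(n); print(n,c)
s=get_state();print(s, grasp_offset)
E
```

```text
scene {'vertical_fov': 53.85644233307591, 'cx': 252.05089431087578, 'cy': 189.46876780133945, 'R': array([[-0.48393628, -0.87504853,  0.00978459],
       [-0.65436665,  0.35442138, -0.66797438],
       [ 0.58104213, -0.32965974, -0.74411995]]), 't': array([0.29706302, 0.37869336, 0.72669135])}
top {'vertical_fov': 56.3121279089842, 'cx': 263.07905052789425, 'cy': 191.25423636740243, 'R': array([[ 0.00253382, -0.99949749,  0.03159656],
       [-0.98795198, -0.00739134, -0.15458414],
       [ 0.15474001, -0.03082419, -0.98747425]]), 't': array([0.04666205, 0.50368925, 0.92391506])}
{'time_s': 0.1, 'joint_positions': array([64.2392936 , 36.05271195,  2.20112251, 86.99055279, -1.54521484,
       57.08381905, -1.14391024]), 'joint_vel': array([ 0.05811644, -0.15691671, -0.02388992, -0.15352055, -0.06959487,
       -0.07071277, -0.02027594]), 'effort': array([ 3.05666268e-03, -5.50791657e+01,  1.14737280e+00, -1.87115031e+01,
       -5.22826728e-02,  1.92872377e-02,  3.34026686e-05]), 'ee_pos': array([ 0.24320377, -0.60213422,  0.20465423]), 'tool_rot': array([-1.79902561e+02,  1.48292474e-03,  2.19949041e+01]), 'force': array([ 0.32043192, -0.02450997,  0.00500818]), 'torque': array([ 0.01847024,  0.05415913, -0.01293598]), 'finger_force': 0.0, 'opening': 0.09423186521010977} -0.0188
```

View pics/scene0.png

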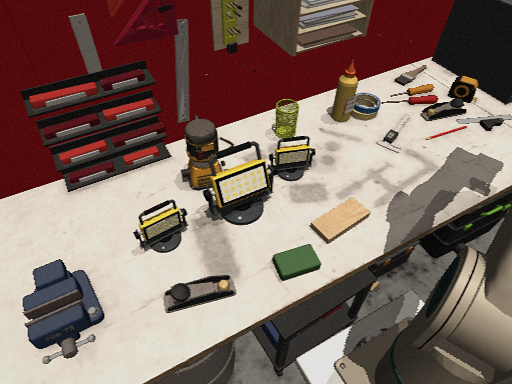

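View pics/top0.png

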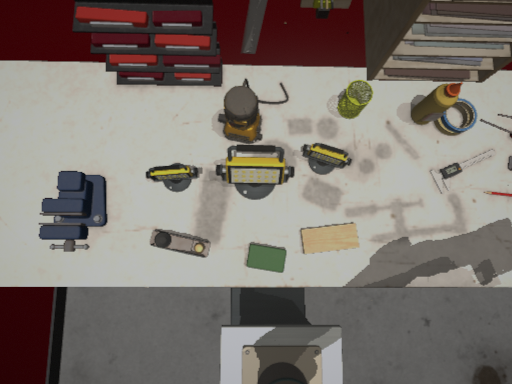

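The three lights in the top view are at (173,175), (255,172) and (326,157). The middle one is clearly the largest, so it is the one meant. The board is at top (330,238), the plane at (181,243) and the green block at (266,257). I'll confirm this in a crop and measure.

```bash
cat > h.py <<'E'
import numpy as np, cv2
from workcell import *
def ray(n,u,v,c=None):
    c=c or camera_info(n); f=192/np.tan(np.radians(c["vertical_fov"]/2))
    d=c["R"].T@np.array([(u-c["cx"])/f,(v-c["cy"])/f,1]); return -c["R"].T@c["t"],d/np.linalg.norm(d)
def onz(n,u,v,z):
    o,d=ray(n,u,v); return o+d*(z-o[2])/d[2]
def proj(n,X):
    c=camera_info(n); f=192/np.tan(np.radians(c["vertical_fov"]/2)); p=c["R"]@np.array(X)+c["t"]
    return np.array([f*p[0]/p[2]+c["cx"],f*p[1]/p[2]+c["cy"]])
def two(a,b):
    (o,d),(p,e)=ray("top",*a),ray("scene",*b)
    s=np.linalg.lstsq(np.c_[d,-e],p-o,rcond=None)[0]; A,B=o+d*s[0],p+e*s[1]
    return (A+B)/2,np.linalg.norm(A-B)
E
python3 - <<'E'
from h import *
t=cv2.imread("pics/top0.png"); s=cv2.imread("pics/scene0.png")
a=cv2.resize(t[135:210,205:305],None,fx=6,fy=6,interpolation=cv2.INTER_CUBIC)[:,:]
b=cv2.resize(s[135:230,195:285],None,fx=6,fy=6,interpolation=cv2.INTER_CUBIC)
cv2.imwrite("pics/tc.png",a);cv2.imwrite("pics/sc.png",b)
h=cv2.cvtColor(t,cv2.COLOR_BGR2HSV)
m=cv2.inRange(h,(10,60,120),(25,200,255)); m[:215]=0;m[265:]=0;m[:,:290]=0;m[:,370:]=0
cs=max(cv2.findContours(m,0,2)[0],key=cv2.contourArea);r=cv2.minAreaRect(cs);print(r)
print("board",onz("top",*r[0],.02)); print([onz("top",*p,.022)[:2].round(3) for p in cv2.boxPoints(r)])
E
```

```text
((329.4855041503906, 237.8805389404297), (24.367103576660156, 55.38251495361328), 83.0887680053711)
board [ 0.38045544 -0.1308229   0.02      ]
[array([ 0.404, -0.053]), array([ 0.422, -0.203]), array([ 0.357, -0.208]), array([ 0.339, -0.059])]
```

View pics/tc.png

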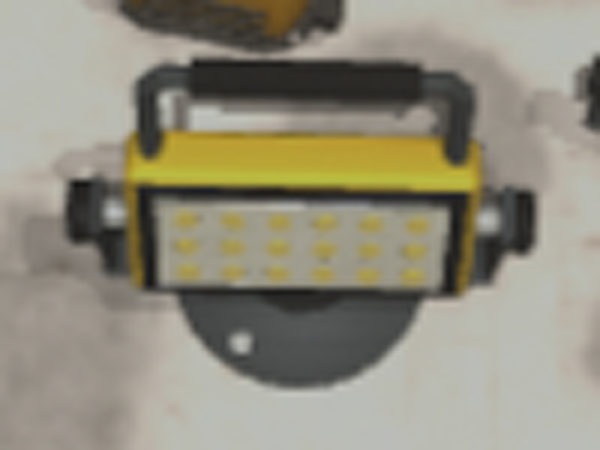

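View pics/sc.png

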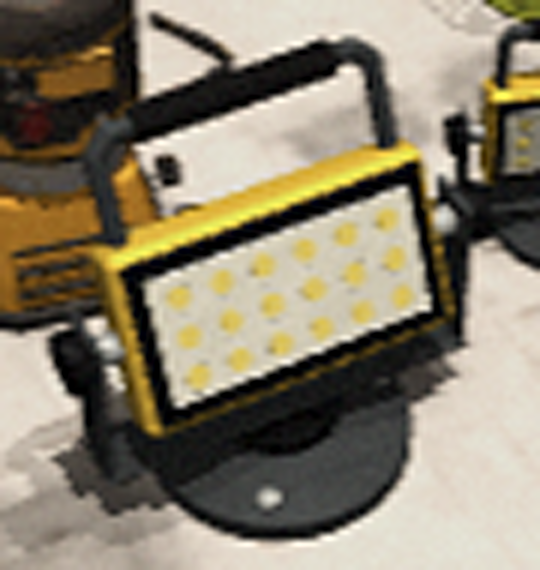

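The crops confirm it: this is the large middle light. The handle bar's centre is at top (255.8,148.3) and scene (234.5,149.7), and the tilt knobs are at top (219.2,170) and (291.7,171.7).

Run:
```python
from h import *
H,e=two((255.8,148.3),(234.5,149.7));print("handle",H.round(4),e)
k1=onz("top",219.2,170,.1);k2=onz("top",291.7,171.7,.1);P=(k1+k2)/2
print("pivot",P,k1,k2)
for z in(.14,.15,.16,.17,.18): print(z, onz("top",255.8,148.3,z).round(4), np.linalg.norm(onz("top",255.8,148.3,z)-P))
print("proj pivot scene",proj("scene",P))
B=np.array([.3805,-.131]);d=B-P[:2];print("aim deg",np.degrees(np.arctan2(d[1],d[0])),np.linalg.norm(d))
print("start facing", np.degrees(np.arctan2(*( -(H-P)[:2][::-1]))), "perp knobs",np.degrees(np.arctan2(*(k2-k1)[:2][::-1]))-90)
print("bar dir", (onz("top",236.7,148,.165)-onz("top",275,148.7,.165)))
```

```text
handle [0.5821 0.0695 0.1773] 0.00300255583948765
pivot [0.54589721 0.0702742  0.1       ] [0.54723683 0.16196678 0.1       ] [ 0.54455759 -0.02141839  0.1       ]
0.14 [0.5935 0.0704 0.14  ] 0.062167858293148
0.15 [0.5907 0.0705 0.15  ] 0.06711803201477878
0.16 [0.5879 0.0706 0.16  ] 0.07321673738658876
0.17 [0.585  0.0707 0.17  ] 0.0802023929864717
0.18 [0.5822 0.0708 0.18  ] 0.0878637003727711
proj pivot scene [241.01383329 181.31446275]
aim deg -129.41167922054788 0.26051398984371005
start facing 178.80874430873317 perp knobs -180.83702775087326
bar dir [0.0006736  0.09069229 0.        ]
```

Run:
```python
from h import *
print("drill top",two((240,101),(202,131)))
```

```text
drill top (array([0.70187325, 0.10594927, 0.1634986 ]), np.float64(0.00855506837290041))
```

{"fn": "step_arm", "kwargs": {
  "increments": [
    {"slide":[0.3,1,0.8],"turn":0.5,"fingers":0},
    {"slide":[0.3,1,0.8],"turn":0.5,"fingers":0},
    {"slide":[0.3,1,0.8],"turn":0.5,"fingers":0},
    {"slide":[0.3,1,0.8],"turn":0.5,"fingers":0},
    {"slide":[0.3,1,0.8],"turn":0.5,"fingers":0}
  ]
}}

```text
time_s: 0.6
ee_pos: [0.2809, -0.4764, 0.3058]
tool_rot: [-179.9, -0.0, 33.5]
force: [-0.5, 0.7, -0.1]
opening: 0.0938
finger_force: 0.0
```

{"fn": "step_arm", "kwargs": {
  "increments": [
    {"slide":[0.55,1,0],"turn":0.6,"fingers":0},
    {"slide":[0.55,1,0],"turn":0.6,"fingers":0},
    {"slide":[0.55,1,0],"turn":0.6,"fingers":0},
    {"slide":[0.55,1,0],"turn":0.6,"fingers":0},
    {"slide":[0.55,1,0],"turn":0.6,"fingers":0}
  ]
}}

```text
time_s: 1.1
ee_pos: [0.3499, -0.3515, 0.3053]
tool_rot: [-180.0, 0.0, 47.3]
force: [0.7, 0.1, 0.2]
opening: 0.0941
finger_force: 0.0
```

{"fn": "step_arm", "kwargs": {
  "increments": [
    {"slide":[0.55,1,0],"turn":0.6,"fingers":0},
    {"slide":[0.55,1,0],"turn":0.6,"fingers":0},
    {"slide":[0.55,1,0],"turn":0.6,"fingers":0},
    {"slide":[0.55,1,0],"turn":0.6,"fingers":0},
    {"slide":[0.55,1,0],"turn":0.6,"fingers":0}
  ]
}}

```text
time_s: 1.6
ee_pos: [0.4185, -0.2266, 0.3053]
tool_rot: [-180.0, 0.0, 61.1]
force: [0.1, -0.1, 0.1]
opening: 0.0942
finger_force: 0.0
```

{"fn": "step_arm", "kwargs": {
  "increments": [
    {"slide":[0.55,1,0],"turn":0.6,"fingers":0},
    {"slide":[0.55,1,0],"turn":0.6,"fingers":0},
    {"slide":[0.55,1,0],"turn":0.6,"fingers":0},
    {"slide":[0.55,1,0],"turn":0.6,"fingers":0},
    {"slide":[0.55,1,0],"turn":0.6,"fingers":0}
  ]
}}

```text
time_s: 2.1
ee_pos: [0.4873, -0.1017, 0.3052]
tool_rot: [-180.0, 0.0, 74.8]
force: [-0.2, -0.8, -0.2]
opening: 0.0938
finger_force: 0.0
```

{"fn": "step_arm", "kwargs": {
  "increments": [
    {"slide":[0.55,1,0],"turn":0.6,"fingers":0},
    {"slide":[0.55,1,0],"turn":0.6,"fingers":0},
    {"slide":[0.55,1,0],"turn":0.6,"fingers":0},
    {"slide":[0.55,1,0],"turn":0.6,"fingers":0},
    {"slide":[0.55,1,0],"turn":0.6,"fingers":0}
  ]
}}

```text
time_s: 2.6
ee_pos: [0.5561, 0.0232, 0.3051]
tool_rot: [-180.0, 0.0, 88.6]
force: [1.0, 0.7, -0.0]
opening: 0.094
finger_force: 0.0
```

{"fn": "step_arm", "kwargs": {
  "increments": [
    {"slide":[0.5,0.95,-0.5],"turn":0.3,"fingers":0},
    {"slide":[0.5,0.95,-0.5],"turn":0,"fingers":0},
    {"slide":[0,0,0],"turn":0,"fingers":0}
  ]
}}

```text
time_s: 2.9
ee_pos: [0.5804, 0.0739, 0.2783]
tool_rot: [-179.8, -0.1, 90.1]
force: [-0.1, -0.3, -0.5]
opening: 0.094
finger_force: 0.0
```

Run:
```python
from h import *
c=camera_info("wrist");im=snapshot("wrist")[:,:,::-1].copy();cv2.imwrite("pics/w1.png",im)
print(get_state()["ee_pos"],proj("wrist",(.582,.07,.178)),proj("wrist",(.582,.115,.178)),proj("wrist",(.582,.025,.178)),proj("wrist",(.546,.07,.1)))
```

```text
[0.58028889 0.07143304 0.27910171] [256.07917187 193.94147424] [256.17705588 149.65205064] [255.98866055 234.89499179] [227.93664737 178.22931278]
```

View pics/w1.png

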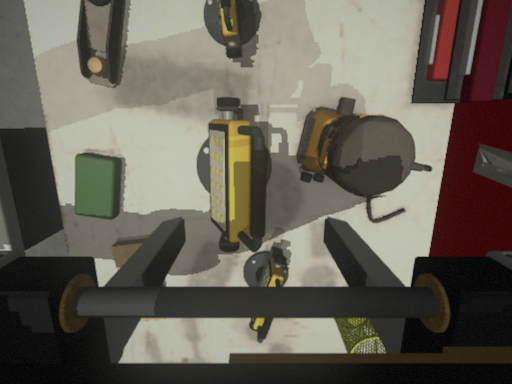

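The wrist view shows the bar running from about (254,148) to (258,235), which matches the projected (256,150) to (256,235). It lies between the open fingers, so I'm descending and closing.

{"fn": "step_arm", "kwargs": {
  "increments": [
    {"slide":[0.05,0,-1],"turn":0,"fingers":0},
    {"slide":[0,0,-1],"turn":0,"fingers":0},
    {"slide":[0,0,-1],"turn":0,"fingers":0},
    {"slide":[0,0,-1],"turn":0,"fingers":0},
    {"slide":[0,0,-0.8],"turn":0,"fingers":0}
  ]
}}

```text
time_s: 3.45
ee_pos: [0.5815, 0.0678, 0.1595]
tool_rot: [-179.9, 0.1, 89.7]
force: [0.0, 0.6, 0.5]
opening: 0.0939
finger_force: 0.0
```

{"fn": "step_arm", "kwargs": {
  "increments": [
    {"slide":[0,0,0],"turn":0,"fingers":200},
    {"slide":[0,0,0],"turn":0,"fingers":200},
    {"slide":[0,0,0],"turn":0,"fingers":200},
    {"slide":[0,0,0],"turn":0,"fingers":200},
    {"slide":[0,0,0],"turn":0,"fingers":200}
  ]
}}

```text
time_s: 3.95
ee_pos: [0.5827, 0.0698, 0.1615]
tool_rot: [179.9, -0.0, 89.8]
force: [-0.3, 1.1, -0.1]
opening: 0.0576
finger_force: 0.0
```

{"fn": "step_arm", "kwargs": {
  "increments": [
    {"slide":[0,0,0],"turn":0,"fingers":255},
    {"slide":[0,0,0],"turn":0,"fingers":255},
    {"slide":[0,0,0],"turn":0,"fingers":255},
    {"slide":[0,0,0],"turn":0,"fingers":255},
    {"slide":[0,0,0],"turn":0,"fingers":255}
  ]
}}

```text
time_s: 4.45
ee_pos: [0.5826, 0.0698, 0.1606]
tool_rot: [179.9, -0.0, 89.8]
force: [4.1, -1.1, 2.8]
opening: 0.0176
finger_force: 2.0
```

{"fn": "step_arm", "kwargs": {
  "increments": [
    {"slide":[0,0,0],"turn":0,"fingers":255},
    {"slide":[0,0,0],"turn":0,"fingers":255},
    {"slide":[0,0,0],"turn":0,"fingers":255}
  ]
}}

```text
time_s: 4.75
ee_pos: [0.5832, 0.0698, 0.1607]
tool_rot: [179.9, -0.0, 89.8]
force: [3.5, -0.4, -0.8]
opening: 0.0151
finger_force: 30.0
```

{"fn": "step_arm", "kwargs": {
  "increments": [
    {"slide":[-0.007,0.065,0],"turn":0.552,"fingers":255},
    {"slide":[-0.007,0.065,0],"turn":0.552,"fingers":255},
    {"slide":[-0.007,0.065,0],"turn":0.552,"fingers":255},
    {"slide":[-0.007,0.065,0],"turn":0.552,"fingers":255},
    {"slide":[-0.007,0.065,0],"turn":0.552,"fingers":255}
  ]
}}

```text
time_s: 5.25
ee_pos: [0.5827, 0.0777, 0.1609]
tool_rot: [179.8, 0.0, 102.5]
force: [4.1, -0.9, 0.2]
opening: 0.0152
finger_force: 30.0
```

{"fn": "step_arm", "kwargs": {
  "increments": [
    {"slide":[-0.021,0.062,0],"turn":0.552,"fingers":255},
    {"slide":[-0.021,0.062,0],"turn":0.552,"fingers":255},
    {"slide":[-0.021,0.062,0],"turn":0.552,"fingers":255},
    {"slide":[-0.021,0.062,0],"turn":0.552,"fingers":255},
    {"slide":[-0.021,0.062,0],"turn":0.552,"fingers":255}
  ]
}}

```text
time_s: 5.75
ee_pos: [0.5805, 0.0854, 0.161]
tool_rot: [179.8, 0.1, 115.2]
force: [4.9, -0.2, -0.8]
opening: 0.0153
finger_force: 30.0
```

Low forces; continuing.

{"fn": "step_arm", "kwargs": {
  "increments": [
    {"slide":[-0.034,0.056,0],"turn":0.552,"fingers":255},
    {"slide":[-0.034,0.056,0],"turn":0.552,"fingers":255},
    {"slide":[-0.034,0.056,0],"turn":0.552,"fingers":255},
    {"slide":[-0.034,0.056,0],"turn":0.552,"fingers":255},
    {"slide":[-0.034,0.056,0],"turn":0.552,"fingers":255}
  ]
}}

```text
time_s: 6.25
ee_pos: [0.5768, 0.0925, 0.1612]
tool_rot: [179.8, 0.1, 127.9]
force: [5.5, -0.6, 0.1]
opening: 0.0151
finger_force: 30.0
```

{"fn": "step_arm", "kwargs": {
  "increments": [
    {"slide":[-0.046,0.047,0],"turn":0.552,"fingers":255},
    {"slide":[-0.046,0.047,0],"turn":0.552,"fingers":255},
    {"slide":[-0.046,0.047,0],"turn":0.552,"fingers":255},
    {"slide":[-0.046,0.047,0],"turn":0.552,"fingers":255},
    {"slide":[-0.046,0.047,0],"turn":0.552,"fingers":255}
  ]
}}

```text
time_s: 6.75
ee_pos: [0.5716, 0.0986, 0.1612]
tool_rot: [179.8, 0.2, 140.5]
force: [6.6, -0.8, -1.2]
opening: 0.0151
finger_force: 30.0
```

Run:
```python
from h import *
im=snapshot("top")[:,:,::-1]
a=cv2.resize(im[120:260,195:370],None,fx=4,fy=4,interpolation=cv2.INTER_CUBIC);cv2.imwrite("pics/t2.png",a)
s=get_state();print(s["ee_pos"],s["tool_rot"],s["force"],s["torque"])
```

```text
[0.57136495 0.09873833 0.16124876] [179.75802242   0.20639232 140.6489517 ] [ 5.37690958 -0.61520151 -0.41681006] [ 0.02691903 -1.67548965  0.10243222]
```

View pics/t2.png

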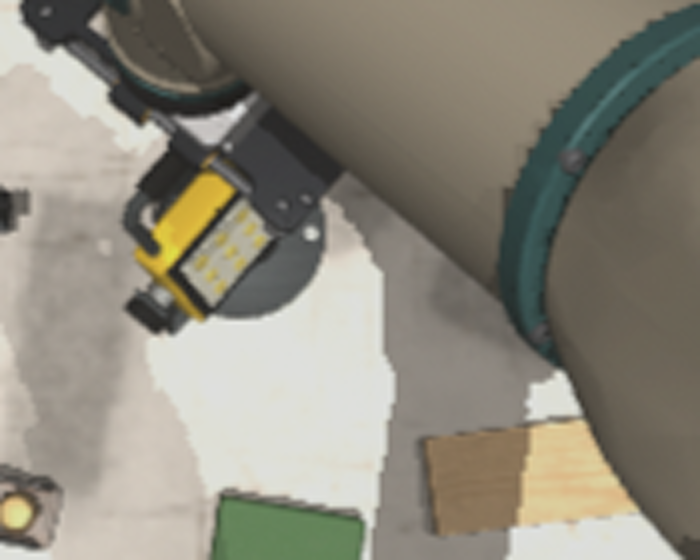

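The lamp now faces the board (lit face pointing down-right in the top crop, board at about (530,480)). Next is the tilt, along an arc.

{"fn": "step_arm", "kwargs": {
  "increments": [
    {"slide":[-0.093,-0.115,0.07],"turn":0,"fingers":255},
    {"slide":[-0.093,-0.115,0.06],"turn":0,"fingers":255},
    {"slide":[-0.095,-0.115,0.053],"turn":0,"fingers":255},
    {"slide":[-0.095,-0.115,0.045],"turn":0,"fingers":255},
    {"slide":[-0.095,-0.115,0.038],"turn":0,"fingers":255}
  ]
}}

```text
time_s: 7.3
ee_pos: [0.5604, 0.0857, 0.1682]
tool_rot: [179.6, 0.2, 140.5]
force: [7.8, 1.5, -1.8]
opening: 0.0151
finger_force: 30.0
```

{"fn": "step_arm", "kwargs": {
  "increments": [
    {"slide":[-0.1,-0.121,0.03],"turn":0,"fingers":255},
    {"slide":[-0.1,-0.121,0.025],"turn":0,"fingers":255},
    {"slide":[-0.1,-0.121,0.018],"turn":0,"fingers":255},
    {"slide":[-0.1,-0.121,0.012],"turn":0,"fingers":255},
    {"slide":[-0.1,-0.121,0.005],"turn":0,"fingers":255}
  ]
}}

```text
time_s: 7.8
ee_pos: [0.5491, 0.0717, 0.1716]
tool_rot: [179.4, 0.3, 140.5]
force: [7.8, 2.9, 3.8]
opening: 0.0151
finger_force: 30.0
```

{"fn": "step_arm", "kwargs": {
  "increments": [
    {"slide":[0,0,0],"turn":0,"fingers":255},
    {"slide":[0,0,0],"turn":0,"fingers":255}
  ]
}}

```text
time_s: 8.0
ee_pos: [0.5487, 0.071, 0.1717]
tool_rot: [179.5, 0.3, 140.5]
force: [5.5, 1.7, 5.7]
opening: 0.0152
finger_force: 30.0
```

{"fn": "step_arm", "kwargs": {
  "increments": [
    {"slide":[-0.06,-0.06,0],"turn":0,"fingers":255},
    {"slide":[0,0,0],"turn":0,"fingers":255},
    {"slide":[0,0,0],"turn":0,"fingers":100},
    {"slide":[0,0,0],"turn":0,"fingers":100},
    {"slide":[0,0,0],"turn":0,"fingers":100}
  ]
}}

```text
time_s: 8.5
ee_pos: [0.5413, 0.0669, 0.1687]
tool_rot: [-179.8, -0.1, 140.4]
force: [-0.9, -0.3, 0.3]
opening: 0.0359
finger_force: 0.0
```

{"fn": "step_arm", "kwargs": {
  "increments": [
    {"slide":[0,0,0],"turn":0,"fingers":100},
    {"slide":[0,0,0.5],"turn":0,"fingers":100},
    {"slide":[0,0,1],"turn":0,"fingers":100},
    {"slide":[0,0,1],"turn":0,"fingers":100},
    {"slide":[0,0,1],"turn":0,"fingers":100}
  ]
}}

```text
time_s: 9.0
ee_pos: [0.5425, 0.0676, 0.2585]
tool_rot: [-180.0, -0.0, 140.4]
force: [-0.5, 0.0, 0.1]
opening: 0.0572
finger_force: 0.0
```

{"fn": "step_arm", "kwargs": {
  "increments": [
    {"slide":[0,-1,0.5],"turn":0,"fingers":100},
    {"slide":[0,-1,0],"turn":0,"fingers":100},
    {"slide":[0,-1,0],"turn":0,"fingers":100},
    {"slide":[0,-1,0],"turn":0,"fingers":100},
    {"slide":[0,-1,0],"turn":0,"fingers":100}
  ]
}}

```text
time_s: 9.5
ee_pos: [0.5426, -0.0584, 0.2702]
tool_rot: [-180.0, 0.0, 140.4]
force: [0.6, -0.1, 1.1]
opening: 0.0569
finger_force: 0.0
```

{"fn": "step_arm", "kwargs": {
  "increments": [
    {"slide":[0,-1,0],"turn":0,"fingers":100},
    {"slide":[0,-1,0],"turn":0,"fingers":100},
    {"slide":[0,-1,0],"turn":0,"fingers":100},
    {"slide":[0,-1,0],"turn":0,"fingers":100},
    {"slide":[0,-1,0],"turn":0,"fingers":100}
  ]
}}

```text
time_s: 10.0
ee_pos: [0.5426, -0.1834, 0.2702]
tool_rot: [-180.0, 0.0, 140.4]
force: [0.9, -0.2, 0.2]
opening: 0.0572
finger_force: 0.0
```

Run:
```python
from h import *
im=snapshot("top")[:,:,::-1];cv2.imwrite("pics/t3f.png",im)
s=snapshot("scene")[:,:,::-1];cv2.imwrite("pics/s3f.png",s)
a=cv2.resize(im[130:210,205:300],None,fx=6,fy=6,interpolation=cv2.INTER_CUBIC)[:480]
b=cv2.resize(s[130:230,195:285],None,fx=6,fy=6,interpolation=cv2.INTER_CUBIC)
cv2.imwrite("pics/t3.png",a);cv2.imwrite("pics/s3.png",b)
P=np.array([.546,.070,.1])
for n,o in(("top",(205,130)),("scene",(195,130))):
    print(n,[(6*(proj(n,P+[0,0,z])-o)).round(0) for z in(0,.042,.087)])
```

```text
top [array([304., 245.]), array([305., 223.]), array([307., 197.])]
scene [array([277., 308.]), array([275., 236.]), array([274., 154.])]
```

View pics/t3.png

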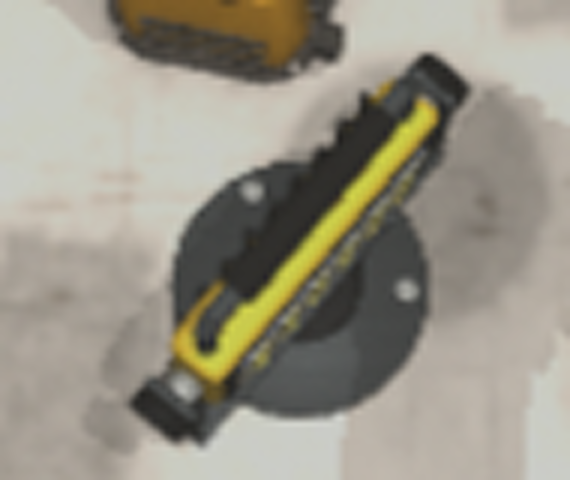

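View pics/s3.png

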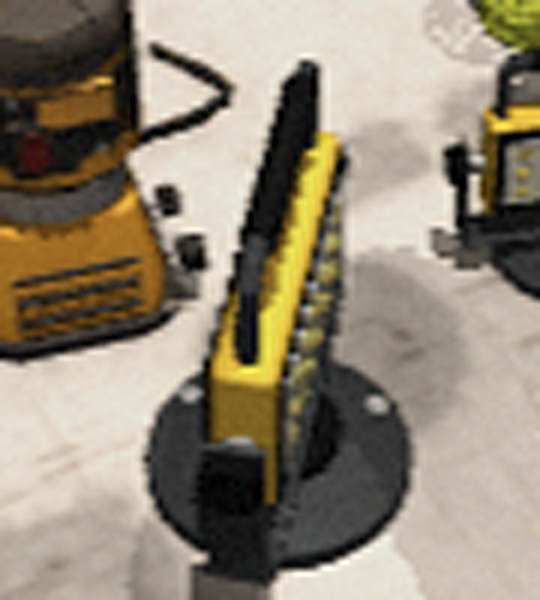

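Run:
```python
from h import *
T=lambda u,v,z:onz("top",205+(u+.5)/6-.5,130+(v+.5)/6-.5,z)
k1,k2=T(162,408,.1),T(440,80,.1); P=(k1+k2)/2
b1,b2=T(238,283,.187),T(377,112,.187); H=(b1+b2)/2
f=lambda d:np.degrees(np.arctan2(d[1],d[0]))
print("P",P,"axis+90",f(k1-k2)+90-0,"bar",f(b1-b2)+90,"H",H)
B=np.array([.3805,-.131]);print("aim",f(B-P[:2]))
a=np.radians(-129.4);F=np.array([np.cos(a),np.sin(a)])
print("fwd offset handle mm",1e3*(H-P)[:2]@F, "TCP-based",1e3*(np.array([.5475,.0697])-P[:2])@F)
S=lambda X:(6*(proj("scene",X)-(195,130))).round(1)
E_=P+np.r_[-.073*np.array([np.sin(a),-np.cos(a)]),0]   # case end nearest +y
for q in (E_,P-(E_-P)):
  for sx in(.014,-.014):
    print([S(q+np.r_[sx*F,z]) for z in(.042,-.042)])
y=np.array([-F[1],F[0],0])
print("bar ends scene",[S(P+[0,0,.087]+s*.045*y) for s in(1,-1)])
print("base c",[S(np.r_[P[:2],z]) for z in (0.01,)],6*(proj("top",np.r_[P[:2],.01])-(205,130)))
```

```text
P [0.54843979 0.07149752 0.1       ] axis+90 230.75110868492396 bar 232.01100218823464 H [0.54695515 0.07039412 0.187     ]
aim -129.670358691523
fwd offset handle mm 1.794986355210996 TCP-based 1.985521975367635
[array([336.4, 118.7]), array([334.9, 257.4])]
[array([271.8, 110.2]), array([274.2, 248.9])]
[array([266.4, 371.5]), array([269.5, 507.5])]
[array([194.9, 361.1]), array([202.8, 497.4])]
bar ends scene [array([290.3,  76.8]), array([243.3, 232.2])]
base c [array([273.4, 442.8])] [298.60170529 280.67411516]
```

The top and scene views put the head within about 2° of upright, but they disagree on the sign. I'll check from above with the wrist camera, looking along the tilt axis.

{"fn": "step_arm", "kwargs": {
  "increments": [
    {"slide":[0,1,0.2],"turn":0,"fingers":0},
    {"slide":[0,1,0.2],"turn":0,"fingers":0},
    {"slide":[0,1,0],"turn":0,"fingers":0},
    {"slide":[0,1,0],"turn":0,"fingers":0},
    {"slide":[0,1,0],"turn":0,"fingers":0}
  ]
}}

```text
time_s: 10.6
ee_pos: [0.5424, -0.055, 0.2801]
tool_rot: [180.0, -0.0, 140.5]
force: [0.3, 0.2, -0.5]
opening: 0.0927
finger_force: 0.0
```

{"fn": "step_arm", "kwargs": {
  "increments": [
    {"slide":[0,1,0],"turn":0,"fingers":0},
    {"slide":[0,1,0],"turn":0,"fingers":0},
    {"slide":[0,1,0],"turn":0,"fingers":0},
    {"slide":[0,1,0],"turn":0,"fingers":0},
    {"slide":[0,1,0],"turn":0,"fingers":0}
  ]
}}

```text
time_s: 11.1
ee_pos: [0.5421, 0.0699, 0.28]
tool_rot: [180.0, -0.0, 140.5]
force: [-0.0, 0.1, -0.1]
opening: 0.0942
finger_force: 0.0
```

{"fn": "step_arm", "kwargs": {
  "increments": [
    {"slide":[0.1,0.1,0],"turn":0,"fingers":0},
    {"slide":[0,0,0],"turn":0,"fingers":0}
  ]
}}

```text
time_s: 11.3
ee_pos: [0.5452, 0.071, 0.2798]
tool_rot: [180.0, 0.0, 140.6]
force: [-0.2, -0.3, 0.1]
opening: 0.0938
finger_force: 0.0
```

Run:
```python
from h import *
s=get_state();c=camera_info("wrist");im=snapshot("wrist")[:,:,::-1].copy()
cv2.imwrite("pics/w4.png",im);np.savez("w4.npz",R=c["R"],t=c["t"],fov=c["vertical_fov"],cx=c["cx"],cy=c["cy"])
print(s["time_s"],s["ee_pos"],s["tool_rot"],"cam",-c["R"].T@c["t"],c["R"].T[:,2])
cv2.imwrite("pics/w4c.png",cv2.resize(im[70:270,160:340],None,fx=3,fy=3,interpolation=cv2.INTER_CUBIC))
```

```text
11.3 [0.54524652 0.07102032 0.27980165] [1.79991740e+02 1.17557015e-02 1.40564703e+02] cam [0.48888648 0.11799464 0.4586477 ] [ 0.19447809 -0.16046193 -0.96769326]
```

View pics/w4c.png

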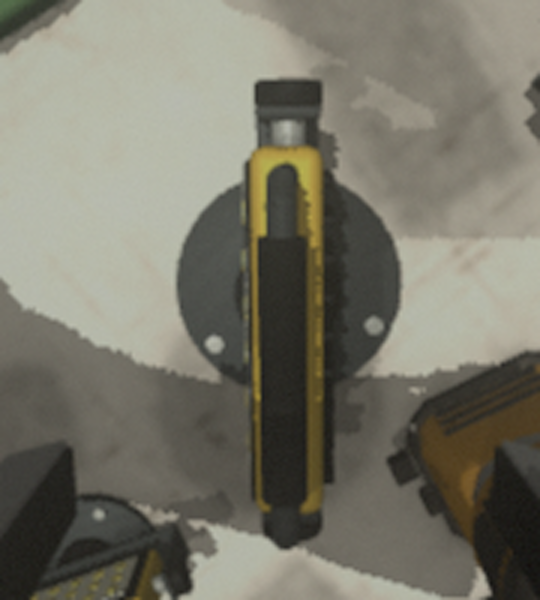

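Run:
```python
from h import *
z=np.load("w4.npz");c=dict(R=z["R"],t=z["t"],vertical_fov=float(z["fov"]),cx=float(z["cx"]),cy=float(z["cy"]))
im=cv2.imread("pics/w4.png");hsv=cv2.cvtColor(im,cv2.COLOR_BGR2HSV)
a=np.radians(-129.4);F=np.array([np.cos(a),np.sin(a)]);P=np.array([.5465,.070])
def lat(u,v,h):
    o,d=ray(None,u,v,c);X=o+d*(h-o[2])/d[2];return 1e3*(X[:2]-P)@F
C=lambda u,v:(160+(u+.5)/3-.5,70+(v+.5)/3-.5)
for nm,u1,u2,v,h in(("bar",259,307,260,.187),("bar",260,306,480,.187),("strut",269,299,200,.17),("case",252,323,170,.142),("knob",255,322,95,.1),("base",177,401,285,.01)):
    l,r=lat(*C(u1,v),h),lat(*C(u2,v),h);print(nm,round((l+r)/2,2),"width",round(l-r,1))
y=cv2.inRange(hsv,(15,120,110),(35,255,255))
g=im[:,:,2].astype(float)   # red: dark bar vs yellow
for v in range(150,236,8):
    x=np.where(y[v,235:272])[0]+235; d=np.abs(np.diff(g[v,238:272]))
    # bar edges: sub-pixel crossing of red=75 around the bar
    row=g[v]; th=75
    mid=254; i=mid
    while row[i]<th:i-=1
    j=mid
    while row[j]<th:j+=1
    L=i+(row[i]-th)/(row[i]-row[i+1]); R=j-(row[j]-th)/(row[j]-row[j-1])
    print(v,round(L,2),round(R,2),"bar",round((lat(L,v,.187)+lat(R,v,.187))/2,2),"yellow",x.min(),x.max(),"case",round(lat((x.min()+x.max())/2,v,.142),2))
```

```text
bar -0.29 width 15.3
bar -0.25 width 15.7
strut -0.62 width 10.0
case -1.9 width 25.7
knob -2.46 width 26.9
base -3.32 width 119.0
150 245.67 261.82 bar -0.05 yellow 244 266 case -1.36
158 245.66 261.94 bar -0.09 yellow 244 266 case -1.37
166 245.72 262.09 bar -0.19 yellow 244 266 case -1.37
174 245.7 262.09 bar -0.18 yellow 244 245 case 10.54
182 245.98 262.17 bar -0.35 yellow 245 266 case -1.95
190 246.48 262.17 bar -0.59 yellow 245 266 case -1.96
198 246.49 262.18 bar -0.6 yellow 245 245 case 10.21Traceback (most recent call last):
  File "<stdin>", line 21, in <module>
    return umr_minimum(a, axis, None, out, keepdims, initial, where)
ValueError: zero-size array to reduction operation minimum which has no identity
```

From the wrist view the bar sits about 1.5–2 mm forward of the tilt axis, so the head is about 1° off upright and the yaw is within about 1° of the aim. The gripper is clear. I'll check the board, then hand in.

Run:
```python
from h import *
t=[cv2.imread("pics/scene0.png"),snapshot("scene")[:,:,::-1]]
for im in t:
    m=cv2.inRange(cv2.cvtColor(np.ascontiguousarray(im),cv2.COLOR_BGR2HSV),(8,50,70),(25,220,255));m[:190]=0;m[250:]=0;m[:,:300]=0;m[:,380:]=0
    print(cv2.minAreaRect(max(cv2.findContours(m,0,2)[0],key=cv2.contourArea)))
print(get_state()["force"]);print(finish_job())
```

```text
((341.1514587402344, 219.24366760253906), (27.796878814697266, 56.00692367553711), 58.13401794433594)
((339.994384765625, 219.80899047851562), (27.92127799987793, 58.68682861328125), 58.570438385009766)
[ 0.25138406  0.18433064 -0.23590735]
the job is handed in; nothing more can be done
None
```

The large yellow light was swivelled to face the board, then tilted to within about 1–2° of upright; the board shows no movement beyond about a pixel in the scene camera, and the job was handed in at about 11 s with the gripper clear.

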